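Slide the washed drip tray back into the water dispenser

TASK

The washed drip tray of the water dispenser lies on the counter in front of the machine. Without gripping or lifting it, push it along the counter with the fingers: line it up, then slide it in between the machine's two front feet until it is fully home against the back of its bay. Leave the other things on the counter where they are.

Things in the scene. Friction and masses are not known exactly. Their poses are not given: they have to be found in the camera images.
- drip_tray: Loose empty stainless drip tray, slotted grille flush with its rim (closed on top for the fingers). 150 mm long (own x), 130 mm wide (own y), 30 mm high, upright corners rounded to 10 mm; 0.3 to 0.65 kg; stands flat on the counter and slides with friction when pushed. Origin: centre of its underside. Its x axis points to the end that goes in first (both ends are alike).
- dispenser: Fixed water dispenser, steel column with a black overhanging head. Origin: on the counter, where the centre of the tray's underside comes when fully home. x points level into the bay (the way to push), y to the left of that, z up; a seated tray lies along these axes. The bay is open in front and ends at the column's flat face, x = +75 mm, which stops the tray.
- left_foot (a point): Front tip, at counter level, of the dispenser's foot on the bay's left (+y of the dispenser): black, 24 mm wide, 36 mm high, running from the tip back to the column; tip rounded to 12 mm radius. The point is on the foot's centre line, 50 mm before the dispenser's origin, 79.5 mm left of it. The gap between the feet is 135 mm; a seated tray sticks out 25 mm beyond the tips.
- right_foot (a point): The same point of the equal foot on the bay's right (-y of the dispenser).
- head_front (a point): Middle of the lower front edge of the dispenser's head, 315 mm above the dispenser's origin. The head is 212 mm wide and 115 mm high and hangs over the bay from here back to the column (206 mm wide, 220 mm deep); two outlets hang below it, 34 mm behind this edge, down to 283 mm above the counter.
- mug: Loose white mug, 80 mm across with a handle, 95 mm high, beside one foot of the dispenser; to be left alone. Origin: centre of its underside.
- milk_jug: Loose metal milk jug, 82 mm across with a handle, 100 mm high, behind the tray (on the side away from the dispenser); to be left alone. Origin: centre of its underside.
- sugar_jar: Loose glass sugar jar, 84 mm across, 130 mm high; to be left alone. Origin: centre of its underside.
- cocoa_tin: Loose tin, 84 mm across, 140 mm high; to be left alone. Origin: centre of its underside.
- cup_stack: Loose stack of paper cups, 82 mm across, 137 mm high, beside the dispenser on the robot's side; to be left alone. Origin: centre of its underside.
- teaspoon: Loose steel teaspoon, 140 mm long, lying on the counter; to be left alone. Origin: on its underside.
Things that resemble listed ones, but are neither listed nor needed, are in the scene too. There is more than one size of the drip_tray; the one meant has the size given above.

How it is judged:
On the way:
1. the tray's leading end has gone in between the two feet, flat on the counter (x of drip_tray in the frame of dispenser above -0.105 m and y of drip_tray in the frame of dispenser between -0.012 and 0.012 m and angle between the x axis of drip_tray and the x axis of dispenser, either way round below 0.15 rad and height (world z) of drip_tray below 0.008 m).
At the end, for the whole second after the job is handed in: The tray lies flat and still between the feet, its end within 5 mm of the back of the bay, within 6 mm of the middle sideways and 0.05 rad of straight (x of drip_tray in the frame of dispenser between -0.005 and 0.004 m and y of drip_tray in the frame of dispenser between -0.006 and 0.006 m and angle between the x axis of drip_tray and the x axis of dispenser, either way round below 0.05 rad and angle between drip_tray's own z axis and vertical below 0.03 rad and height (world z) of drip_tray below 0.004 m and linear speed of drip_tray below 0.01 m/s); the robot touches nothing.
It fails at once if the tray is lifted more than 12 mm or tipped by more than 0.15 rad (height (world z) of drip_tray above 0.012 m or angle between drip_tray's own z axis and vertical above 0.15 rad).
It fails at once if one of the other loose things is moved more than 30 mm (distance of any of mug, milk_jug, sugar_jar, cocoa_tin, cup_stack, teaspoon from where it was at the start of the episode above 0.03 m).
It also fails if it takes over 72 s, if anything falls off the work surface, if the arm or the gripper's body presses on something with over 40 N, if the wrist force passes 120 N, or if a joint passes its speed limit or range.

ROBOT

A 7-joint arm with a two-finger parallel gripper is mounted at the origin on the work surface. World frame = base frame: x ahead of the robot, y to its left, z up, the work surface at z = 0. Lengths are in m, angles in rad, forces in N, time in s.
With the tool pointing down it reaches from about 0.425 to 0.875 m from the base axis. Payload 8.4 kg.
Tool frame: the origin (TCP) lies midway between the tips of the shut fingers; the grasp point (between the pads) lies 19 mm behind it (tcp_to_grasp is the distance from the TCP to the grasp point, in m); z points along the fingers, x is the direction in which the jaws open and shut, and the axes are right-handed (so a half turn about z gives the same grasp; the last joint's range is limited). The gripper opens to 85 mm and grips with 20 to 120 N. Pads are 22 mm wide; open, the fingers measure 114 mm over their backs; the gripper's body (76 mm by 85 mm) begins 54 mm behind the grasp point. The pads swing forward as they close: fully open they stand 13 mm farther back than shut.
Start: joints at [1.02, 0.333, 0.04, 1.465, -0.013, 1.343, -0.059], TCP at [0.284, -0.585, 0.199] pointing down, gripper open.
Joint ranges: [-2.58, 2.58], [-0.38, 2.09], [-1.3, 1.39], [0.25, 2.4], [-1.5, 4.64], [0.08, 2.09], [-2.65, 2.65]. Speed limits (rad/s): [2.22, 2.22, 2.79, 2.79, 3.14, 3.14, 3.14].

INTERFACE

Orientations are given as a rotation vector (axis times angle).
In Python, from station import get_state, snapshot, calibration, hand_in, tcp_to_grasp gives the robot as it stands. The module is installed in compiled form; this text tells all that it offers.
- The arm moves only by the tool servo_tool, never from a script. Its argument "deltas" is a list of rows, each an object of numbers: "hand": the opening, from -1 (shut) to 1 (fully open); "tx", "ty", "tz": the shift along the tool's x, y, z in m; "yaw": the turn about the tool's z in rad. In form: [{"hand": .., "tx": .., "ty": .., "tz": .., "yaw": ..}, ...]. A call has exactly 10 rows; each row is the pose to reach, as a shift and turn from the pose commanded when the call began, along the tool's axes at that moment; what a row does not reach only later rows make up. A row lasts 1/12 s, in which the tool goes at most 41.7 mm and 7.16 degrees, less where a joint would pass 70% of its speed; a pose out of reach is approached as far as the arm can. A call with a gripper value outside its range is refused whole. The fingers move at their own pace and stop on an object; "squeeze" is the grip in N (left out, the last holds). Time passes only in rows, so rows that repeat a pose let the fingers close, or fill a call up. It gives the time, the measured TCP pose, the force and the opening at its end, in the units of the state.
- get_state(): the state, without advancing time (a new reading comes with each control period).
- snapshot(name): name is "scene" or "top" or "wrist"; returns the picture (420x560x3 uint8, blue, green, red); there is no depth.
- calibration(name): a dict with "fx", "fy", "cx", "cy" (pixels), "pose" (4x4, takes a point from camera to world coordinates); the wrist camera has in their place "T_tool_cam" (4x4, takes a point from camera to tool coordinates, whose origin is the TCP and whose axes are the tool frame's). Camera axes: x right, y down, z forward; pixel columns grow to the right and rows downward; lengths in m; the calibration is good to about 2 mm. A picture is of the moment at which its call begins: read the wrist's pose just before it. calibration takes no time and is no camera call.
- hand_in(): hands the job in, once; it reports no verdict.
The state is a dict: "time_s": time; "joints": joint angles; "dq": joint speeds; "effort": joint torques, N m; "ee_pos": TCP position; "tcp_rot": TCP orientation; "contact_force": force on the tool from outside, world axes, zero at the start; "moment": the same for the moment, N m; "finger_gap": opening from 0.0 (shut) to 1.0 (fully open).
Only numpy, scipy, OpenCV 4.12 (cv2) and the standard library are available. Lean on these libraries where they do the work, as an engineer would, in place of code of your own. Each camera call takes 0.05 s, during which the arm holds its last target. There are 200 camera calls.

## Working session

There is one attempt and no reset: what is moved stays moved. The work goes in short steps, Python scripts to look and compute and a tool call to move; the robot and the scene stay as the last step left them, time stands still between calls to the robot, and variables do not carry over. Pictures are saved under pics/ and viewed, about 8 in all and at most 12, crops included, and the job is handed in when it is done.

Besides the shell and the picture viewer there is one more tool, called as a command line: name --argument value ..., lists and objects as JSON in quotes. servo_tool: Moves the arm, as the interface text tells. Its arguments: {"type":"object","properties":{"deltas":{"type":"array","items":{"type":"object","properties":{"hand":{"type":"number"},"tx":{"type":"number"},"ty":{"type":"number"},"tz":{"type":"number"},"yaw":{"type":"number"}}}},"squeeze":{"type":"number"}},"required":["deltas"]}

```bash
mkdir -p pics
python3 - <<'E'
from station import *
import cv2,numpy as np
for n in("scene","top"):
    cv2.imwrite(f"pics/{n}0.png",snapshot(n)); c=calibration(n); print(n,{k:np.round(v,4).tolist() for k,v in c.items()})
print(np.round(calibration("wrist")["T_tool_cam"],4).tolist(),{k:v for k,v in calibration("wrist").items() if k!="T_tool_cam"})
s=get_state(); print(s["time_s"],s["ee_pos"],s["tcp_rot"],s["finger_gap"],tcp_to_grasp)
E
```

```text
scene {'fx': 465.0123, 'fy': 465.0123, 'cx': 279.1631, 'cy': 209.8415, 'pose': [[0.5748, 0.5444, -0.6109, 1.4618], [0.8181, -0.3662, 0.4435, -0.5423], [0.0178, -0.7547, -0.6559, 1.2068], [0.0, 0.0, 0.0, 1.0]]}
top {'fx': 393.0319, 'fy': 393.0319, 'cx': 274.1531, 'cy': 212.5339, 'pose': [[-0.006, -0.9802, 0.1978, 0.308], [-0.9999, 0.0035, -0.0132, 0.1407], [0.0123, -0.1978, -0.9802, 1.2257], [0.0, 0.0, 0.0, 1.0]]}
[[1.0, -0.0002, -0.0007, 0.0002], [0.0004, 0.9459, 0.3245, -0.0831], [0.0006, -0.3245, 0.9459, -0.175], [0.0, 0.0, 0.0, 1.0]] {'fx': 363.9494628397277, 'fy': 363.9494628397277, 'cx': 286.3902362445861, 'cy': 214.8399799462853}
0.1 [ 0.28353778 -0.58439389  0.19810695] [-2.66190451e+00  1.66718566e+00  2.00906524e-03] 0.9983662777451255 0.0187
```

View pics/scene0.png

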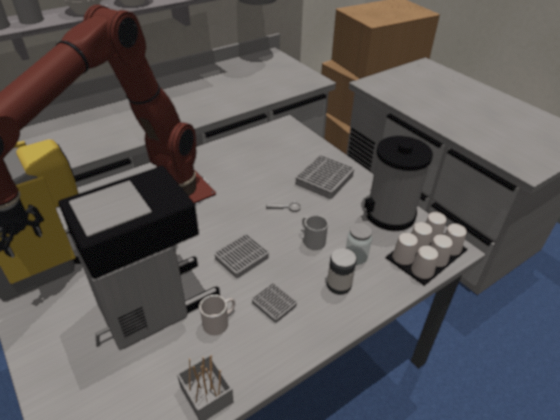

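View pics/top0.png

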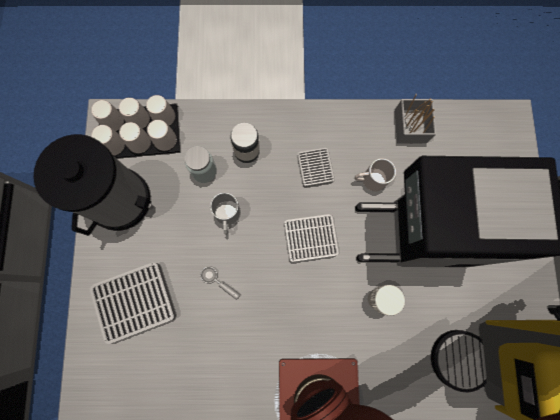

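The scene shows the machine with its bay opening towards +y. The middle tray at top-image pixel (312,239) is the right size. The foot tips are near (358,207) and (360,258), and the jug is at (225,208). Next I rectify the top view.

```bash
cat > h.py <<'E'
from station import *
import cv2,numpy as np
def KT(n):
    c=calibration(n); K=np.array([[c['fx'],0,c['cx']],[0,c['fy'],c['cy']],[0,0,1]])
    if n=="wrist":
        s=get_state(); T=np.eye(4); T[:3,:3]=cv2.Rodrigues(np.array(s["tcp_rot"]))[0]; T[:3,3]=s["ee_pos"]; return K,T@c["T_tool_cam"]
    return K,np.array(c["pose"])
def ray(n,px,z,KTn=None):
    K,T=KTn or KT(n); d=T[:3,:3]@np.linalg.inv(K)@np.c_[np.atleast_2d(px),np.ones(len(np.atleast_2d(px)))].T
    return (T[:3,3:]+d*((z-T[2,3])/d[2])).T
def rect(img,n,z,x1,y1,w,h,s,KTn=None):
    """picture with col=(y1-y)*s, row=(x1-x)*s on plane z"""
    K,T=KTn or KT(n); W=np.array([[x1,y1],[x1,y1-w],[x1-h,y1-w],[x1-h,y1]]); P=np.c_[W,np.full(4,z),np.ones(4)].T
    c=K@(np.linalg.inv(T)@P)[:3]; c=(c[:2]/c[2]).T
    H=cv2.getPerspectiveTransform(c.astype(np.float32),(np.array([[0,0],[w,0],[w,h],[0,h]])*s).astype(np.float32))
    return cv2.warpPerspective(img,H,(int(w*s),int(h*s)),flags=cv2.INTER_CUBIC)
E
python3 - <<'E'
from h import *
print(ray("top",[[312,239],[358,207],[360,258],[225,208],[240,290],[380,172],[390,300]],0.03).round(3))
im=cv2.imread("pics/top0.png")
cv2.imwrite("pics/rect.png",rect(im,"top",0.03,0.64,0.16,0.4,0.3,2000))
E
```

```text
[[ 0.466  0.009  0.03 ]
 [ 0.566 -0.137  0.03 ]
 [ 0.407 -0.136  0.03 ]
 [ 0.564  0.277  0.03 ]
 [ 0.314  0.228  0.03 ]
 [ 0.68  -0.213  0.03 ]
 [ 0.282 -0.219  0.03 ]]
```

View pics/rect.png

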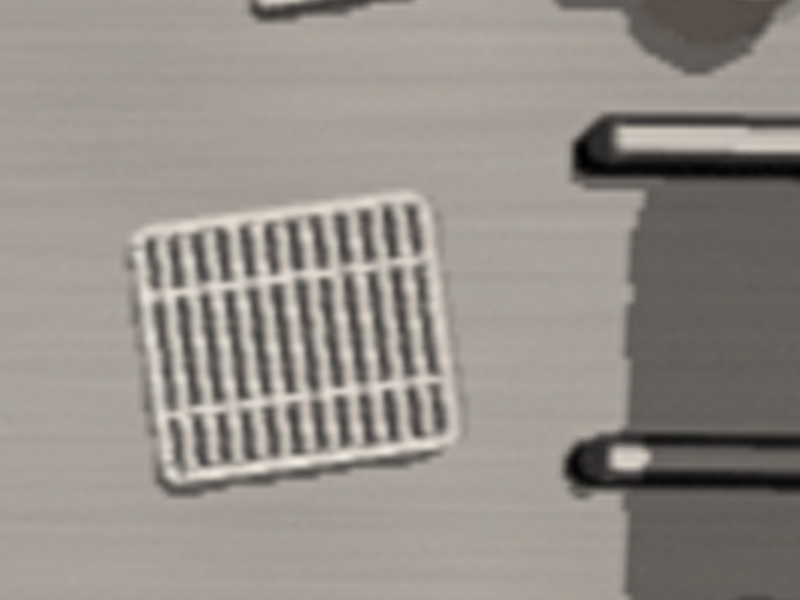

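Rectified view: the tray corners measure 150×128 mm, with the centre near (0.471, 0.012) and the axis turned about 0.14 rad from -y. The bay centre line is near x=0.490, with the tips near y=-0.13. I will lift the arm and pass over the machine.

servo_tool --deltas '[{"hand":1,"tz":-0.035},{"hand":1,"tz":-0.07},{"hand":1,"tz":-0.105},{"hand":1,"tz":-0.14},{"hand":1,"tz":-0.175},{"hand":1,"tz":-0.21},{"hand":1,"tz":-0.245},{"hand":1,"tz":-0.28},{"hand":1,"tz":-0.31},{"hand":1,"tz":-0.32}]'

```text
validation failed for argument at $.de...
```

servo_tool --deltas '[{"hand":1,"tx":0,"ty":0,"tz":-0.035,"yaw":0},{"hand":1,"tx":0,"ty":0,"tz":-0.07,"yaw":0},{"hand":1,"tx":0,"ty":0,"tz":-0.105,"yaw":0},{"hand":1,"tx":0,"ty":0,"tz":-0.14,"yaw":0},{"hand":1,"tx":0,"ty":0,"tz":-0.175,"yaw":0},{"hand":1,"tx":0,"ty":0,"tz":-0.21,"yaw":0},{"hand":1,"tx":0,"ty":0,"tz":-0.245,"yaw":0},{"hand":1,"tx":0,"ty":0,"tz":-0.28,"yaw":0},{"hand":1,"tx":0,"ty":0,"tz":-0.31,"yaw":0},{"hand":1,"tx":0,"ty":0,"tz":-0.32,"yaw":0}]'

```text
time_s: 0.93
ee_pos: [0.2837, -0.5846, 0.5232]
tcp_rot: [2.661, -1.666, 0.007]
contact_force: [0.5, 0.8, 1.1]
finger_gap: 0.998
```

servo_tool --deltas '[{"hand":1,"tx":-0.017,"ty":-0.035,"tz":0,"yaw":-0.06},{"hand":1,"tx":-0.034,"ty":-0.07,"tz":0,"yaw":-0.12},{"hand":1,"tx":-0.051,"ty":-0.105,"tz":0,"yaw":-0.18},{"hand":1,"tx":-0.068,"ty":-0.14,"tz":0,"yaw":-0.24},{"hand":1,"tx":-0.085,"ty":-0.175,"tz":0,"yaw":-0.3},{"hand":1,"tx":-0.102,"ty":-0.21,"tz":0,"yaw":-0.36},{"hand":1,"tx":-0.119,"ty":-0.245,"tz":0,"yaw":-0.42},{"hand":1,"tx":-0.136,"ty":-0.28,"tz":0,"yaw":-0.48},{"hand":1,"tx":-0.153,"ty":-0.315,"tz":0,"yaw":-0.54},{"hand":1,"tx":-0.17,"ty":-0.35,"tz":0,"yaw":-0.6}]'

```text
time_s: 1.77
ee_pos: [0.5252, -0.2773, 0.5188]
tcp_rot: [-3.038, 0.802, 0.001]
contact_force: [0.1, -0.2, -0.3]
finger_gap: 0.999
```

```bash
cat >> h.py <<'E'
def plan(x,y,z,ang):
    """tool deltas to world TCP goal with tool-x heading ang, from the measured pose"""
    s=get_state(); R=cv2.Rodrigues(np.array(s["tcp_rot"]))[0]; a=np.arctan2(R[1,0],R[0,0])
    print("t",s["time_s"],"p",np.round(s["ee_pos"],4),"ang",round(a,4),"F",np.round(s["contact_force"],1)); print("delta",(R.T@(np.array([x,y,z])-s["ee_pos"])).round(4),"yaw",round(a-ang,4))
E
python3 -c "
from h import *
plan(.48,.13,.5,0.0)"
```

```text
t 1.7667 p [ 0.5252 -0.2773  0.5188] ang -0.5162 F [ 0.1 -0.2 -0.3]
delta [-0.2403 -0.332   0.0188] yaw -0.5162
```

servo_tool --deltas '[{"hand":1,"tx":-0.024,"ty":-0.033,"tz":0,"yaw":-0.052},{"hand":1,"tx":-0.048,"ty":-0.066,"tz":0,"yaw":-0.104},{"hand":1,"tx":-0.072,"ty":-0.099,"tz":0,"yaw":-0.156},{"hand":1,"tx":-0.096,"ty":-0.132,"tz":0,"yaw":-0.208},{"hand":1,"tx":-0.12,"ty":-0.165,"tz":0,"yaw":-0.26},{"hand":1,"tx":-0.144,"ty":-0.198,"tz":0,"yaw":-0.312},{"hand":1,"tx":-0.168,"ty":-0.231,"tz":0,"yaw":-0.364},{"hand":1,"tx":-0.192,"ty":-0.264,"tz":0.01,"yaw":-0.416},{"hand":1,"tx":-0.216,"ty":-0.298,"tz":0.014,"yaw":-0.468},{"hand":1,"tx":-0.24,"ty":-0.332,"tz":0.018,"yaw":-0.516}]'

```text
time_s: 2.6
ee_pos: [0.4799, 0.1294, 0.5006]
tcp_rot: [3.141, -0.001, -0.0]
contact_force: [1.2, -0.8, -0.2]
finger_gap: 0.999
```

Run:
```python
from h import *
plan(.46,.18,.2,0.0)
kt=KT("wrist"); w=snapshot("wrist"); cv2.imwrite("pics/w1.png",w)
np.savez("w1.npz",K=kt[0],T=kt[1])
cv2.imwrite("pics/w1r.png",rect(w,"wrist",0.036,0.63,0.13,0.4,0.3,2000,kt))
```

```text
t 2.6 p [0.4799 0.1294 0.5006] ang -0.0008 F [ 1.2 -0.8 -0.2]
delta [-0.0199 -0.0507  0.3006] yaw -0.0008
```

View pics/w1r.png

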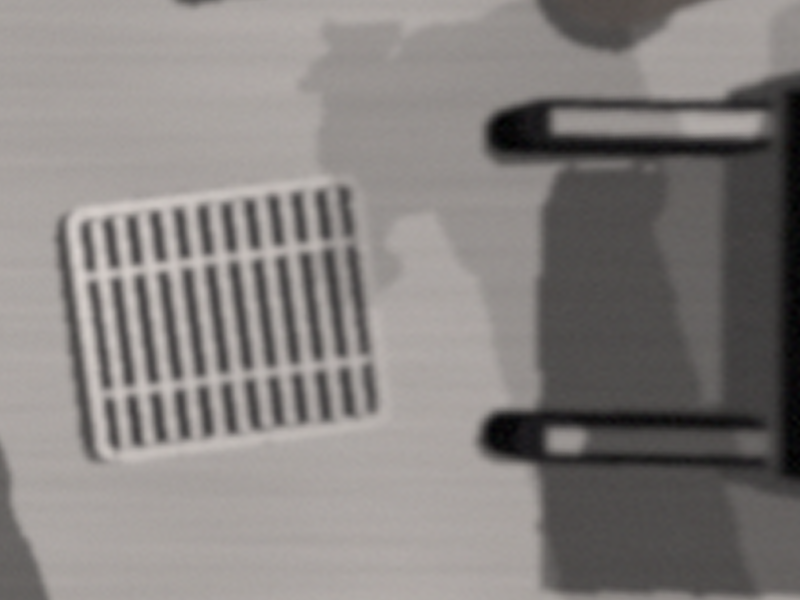

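View pics/w1.png

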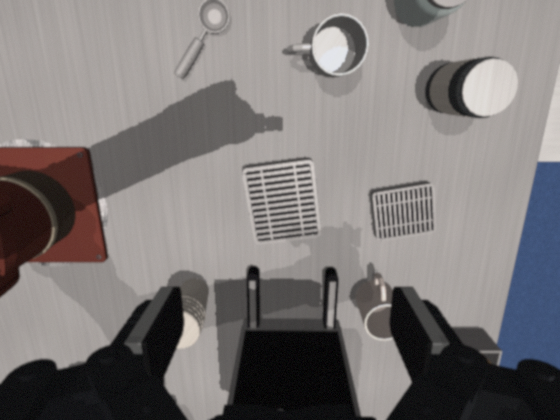

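Wrist view: the tray is at (110..380, 180..460) in the rectified picture. The foot outer top edges are at rows ~103 and ~462, and the tips at columns 488 and 480. Now I fit edges numerically.

Run:
```python
from h import *
d=np.load("w1.npz"); kt=(d["K"],d["T"]); w=cv2.imread("pics/w1.png")
def R(z): return cv2.GaussianBlur(cv2.cvtColor(rect(w,"wrist",z,0.63,0.13,0.4,0.3,2000,kt),6),(0,0),3).astype(float)
g=R(.036); gy=np.gradient(g,axis=0); gx=np.gradient(g,axis=1)
cols=np.arange(555,750,5)
def fit(r0,r1,sign,G=gy,c=cols):
    r=r0+np.argmax(sign*G[r0:r1,c],axis=0); p=np.polyfit(c,r,1)
    k=np.abs(r-np.polyval(p,c))<4; return np.polyfit(c[k],r[k],1),k.sum()
for n,a in dict(upper_out=(85,118,-1),lower_out=(450,480,1),upper_in=(140,175,1),lower_in=(395,425,-1)).items():
    p,k=fit(*a); print(n,"slope",p[0].round(4),"row@490",np.polyval(p,490).round(1),"@650",np.polyval(p,650).round(1),k)
g0=R(0.); gx0=np.gradient(g0,axis=1)
for r in range(100,150,6): c=440+np.argmin(gx0[r,440:560]); print("tipU",.63-r/2000,round(.13-c/2000,4),end=' ')
print()
for r in range(405,475,6): c=440+np.argmin(gx0[r,440:560]); print("tipL",.63-r/2000,round(.13-c/2000,4),end=' ')
# tray
t=R(.03); b=((t>135)*255).astype(np.uint8)
b=cv2.adaptiveThreshold(cv2.cvtColor(rect(w,"wrist",.03,.63,.13,.4,.3,2000,kt),6),255,0,1,151,8)
m=np.zeros_like(b); m[170:480,70:400]=b[170:480,70:400]
m=cv2.morphologyEx(m,cv2.MORPH_OPEN,np.ones((7,7))); m[:, :70]=0
for x in cv2.findContours(cv2.morphologyEx(m,cv2.MORPH_CLOSE,np.ones((25,25))),0,2)[0]:
    if cv2.contourArea(x)>20000: q=cv2.minAreaRect(x); print("\ntray slots rect",q,.63-q[0][1]/2000,.13-q[0][0]/2000)
```

```text
upper_out slope 0.006 row@490 97.1 @650 98.0 36
lower_out slope 0.017 row@490 461.8 @650 464.6 39
upper_in slope -0.0153 row@490 157.4 @650 155.0 39
lower_in slope 0.0214 row@490 408.6 @650 412.1 39
tipU 0.58 -0.1365 tipU 0.577 -0.133 tipU 0.574 -0.133 tipU 0.571 -0.131 tipU 0.5680000000000001 -0.1305 tipU 0.565 -0.131 tipU 0.562 -0.131 tipU 0.559 -0.1315 tipU 0.556 -0.1315 
tipL 0.4275 -0.1415 tipL 0.4245 -0.1405 tipL 0.4215 -0.1335 tipL 0.4185 -0.1325 tipL 0.4155 -0.13 tipL 0.4125 -0.129 tipL 0.4095 -0.1285 tipL 0.4065 -0.1275 tipL 0.40349999999999997 -0.128 tipL 0.40049999999999997 -0.1285 tipL 0.39749999999999996 -0.1295 tipL 0.3945 -0.1335 
tray slots rect ((219.6579132080078, 324.4825439453125), (245.09478759765625, 310.5867614746094), 81.78412628173828) 0.46775872802734375 0.020171043395996097
```

Dispenser origin is about (.4895,-.179) with bay direction (-.014,-1). The tray needs about +20 mm in x and about 0.15 rad clockwise. I'd like to push its robot-side flank with both fingers, so I will first test whether that close radius can be reached.

servo_tool --deltas '[{"hand":1,"tx":-0.008,"ty":0.006,"tz":0.03,"yaw":-0.12},{"hand":1,"tx":-0.016,"ty":0.012,"tz":0.06,"yaw":-0.24},{"hand":1,"tx":-0.024,"ty":0.018,"tz":0.09,"yaw":-0.36},{"hand":1,"tx":-0.032,"ty":0.024,"tz":0.12,"yaw":-0.48},{"hand":1,"tx":-0.04,"ty":0.03,"tz":0.15,"yaw":-0.6},{"hand":1,"tx":-0.048,"ty":0.036,"tz":0.18,"yaw":-0.72},{"hand":1,"tx":-0.056,"ty":0.042,"tz":0.21,"yaw":-0.84},{"hand":1,"tx":-0.064,"ty":0.048,"tz":0.24,"yaw":-0.96},{"hand":1,"tx":-0.072,"ty":0.054,"tz":0.27,"yaw":-1.08},{"hand":1,"tx":-0.08,"ty":0.06,"tz":0.3,"yaw":-1.2}]'

```text
time_s: 3.48
ee_pos: [0.3998, 0.0674, 0.1995]
tcp_rot: [2.59, 1.777, -0.0]
contact_force: [0.5, 0.5, -0.3]
finger_gap: 1.002
```

```bash
python3 -c "
from h import *
plan(.375,.015,.12,1.557);print(np.round(get_state()['joints'],2))"
```

```text
t 3.4833 p [0.3998 0.0674 0.1995] ang 1.2026 F [ 0.5  0.5 -0.3]
delta [-0.0578 -0.0043  0.0795] yaw -0.3544
[ 0.19 -0.16 -0.41  1.99 -0.07  1.3   1.  ]
```

servo_tool --deltas '[{"hand":1,"tx":-0.01,"ty":-0.001,"tz":0.01,"yaw":-0.06},{"hand":1,"tx":-0.02,"ty":-0.002,"tz":0.02,"yaw":-0.12},{"hand":1,"tx":-0.03,"ty":-0.003,"tz":0.03,"yaw":-0.18},{"hand":1,"tx":-0.04,"ty":-0.004,"tz":0.04,"yaw":-0.24},{"hand":1,"tx":-0.05,"ty":-0.004,"tz":0.05,"yaw":-0.3},{"hand":1,"tx":-0.058,"ty":-0.004,"tz":0.06,"yaw":-0.354},{"hand":1,"tx":-0.058,"ty":-0.004,"tz":0.07,"yaw":-0.354},{"hand":1,"tx":-0.058,"ty":-0.004,"tz":0.08,"yaw":-0.354},{"hand":1,"tx":-0.058,"ty":-0.004,"tz":0.08,"yaw":-0.354},{"hand":1,"tx":-0.058,"ty":-0.004,"tz":0.08,"yaw":-0.354}]'

```text
time_s: 4.32
ee_pos: [0.3755, 0.0159, 0.1206]
tcp_rot: [-2.243, -2.198, 0.001]
contact_force: [-0.2, 0.8, -0.4]
finger_gap: 1.003
```

```bash
python3 -c "
from h import *
plan(.375,.015,.02,1.557);print(np.round(get_state()['joints'],2))
im=snapshot('top');cv2.imwrite('pics/t2.png',cv2.resize(im[150:360,200:480],None,fx=2.5,fy=2.5,interpolation=2))"
```

```text
t 4.3167 p [0.3755 0.0159 0.1206] ang 1.5505 F [-0.2  0.8 -0.4]
delta [-0.0009 -0.0003  0.1006] yaw -0.0065
[ 0.2  -0.16 -0.32  2.16 -0.06  1.13  1.45]
```

View pics/t2.png

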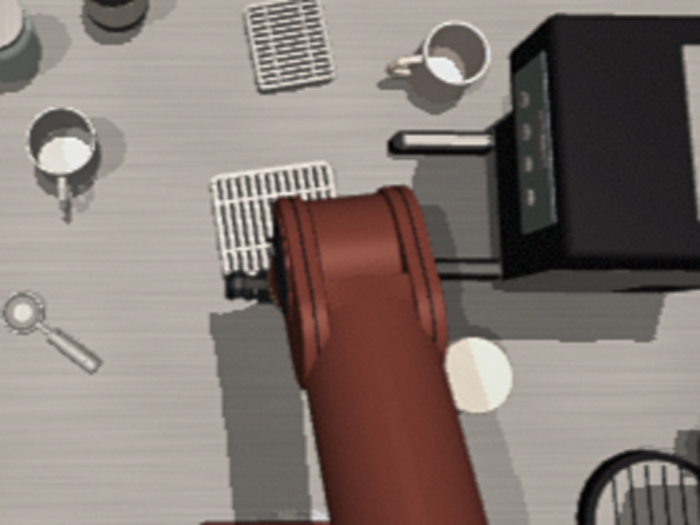

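The flank is reachable; the top view shows the gripper beside the tray's robot side. Open fingertips sit 13 mm behind the TCP, so I lower the TCP to about z=0.002 while backing off a little.

servo_tool --deltas '[{"hand":1,"tx":0,"ty":-0.004,"tz":0.01,"yaw":-0.006},{"hand":1,"tx":0,"ty":-0.008,"tz":0.025,"yaw":-0.006},{"hand":1,"tx":0,"ty":-0.008,"tz":0.04,"yaw":-0.006},{"hand":1,"tx":0,"ty":-0.008,"tz":0.055,"yaw":-0.006},{"hand":1,"tx":0,"ty":-0.008,"tz":0.07,"yaw":-0.006},{"hand":1,"tx":0,"ty":-0.008,"tz":0.085,"yaw":-0.006},{"hand":1,"tx":0,"ty":-0.008,"tz":0.1,"yaw":-0.006},{"hand":1,"tx":0,"ty":-0.008,"tz":0.11,"yaw":-0.006},{"hand":1,"tx":0,"ty":-0.008,"tz":0.118,"yaw":-0.006},{"hand":1,"tx":0,"ty":-0.008,"tz":0.118,"yaw":-0.006}]'

```text
time_s: 5.2
ee_pos: [0.3666, 0.0157, 0.0017]
tcp_rot: [-2.235, -2.205, 0.002]
contact_force: [-0.9, -0.7, -0.2]
finger_gap: 0.998
```

```bash
python3 -c "
from h import *
plan(.413,.012,.002,1.557);print(np.round(get_state()['joints'],2))"
```

```text
t 5.2 p [0.3666 0.0157 0.0017] ang 1.5572 F [-0.9 -0.7 -0.2]
delta [-0.003   0.0465 -0.0004] yaw 0.0002
[ 0.19 -0.   -0.35  2.31 -0.    0.84  1.4 ]
```

servo_tool --deltas '[{"hand":1,"tx":0,"ty":0.006,"tz":0,"yaw":0},{"hand":1,"tx":0,"ty":0.012,"tz":0,"yaw":0},{"hand":1,"tx":0,"ty":0.017,"tz":0,"yaw":0},{"hand":1,"tx":0,"ty":0.022,"tz":0,"yaw":0},{"hand":1,"tx":0,"ty":0.026,"tz":0,"yaw":0},{"hand":1,"tx":0,"ty":0.03,"tz":0,"yaw":0},{"hand":1,"tx":0,"ty":0.034,"tz":0,"yaw":0},{"hand":1,"tx":0,"ty":0.038,"tz":0,"yaw":0},{"hand":1,"tx":0,"ty":0.041,"tz":0,"yaw":0},{"hand":1,"tx":0,"ty":0.044,"tz":0,"yaw":0}]'

```text
time_s: 6.03
ee_pos: [0.412, 0.0149, 0.003]
tcp_rot: [-2.237, -2.206, 0.0]
contact_force: [0.8, -0.6, 0.2]
finger_gap: 1.0
```

Run:
```python
from h import *
plan(.415,.012,.002,1.557)
im=snapshot("top"); cv2.imwrite("pics/t3.png",im)
cv2.imwrite("pics/t3r.png",rect(im,"top",0.03,0.64,0.16,0.4,0.3,2000))
```

```text
t 6.0333 p [0.412  0.0149 0.003 ] ang 1.557 F [ 0.8 -0.6  0.2]
delta [-0.0029  0.0031  0.001 ] yaw -0.0
```

View pics/t3r.png

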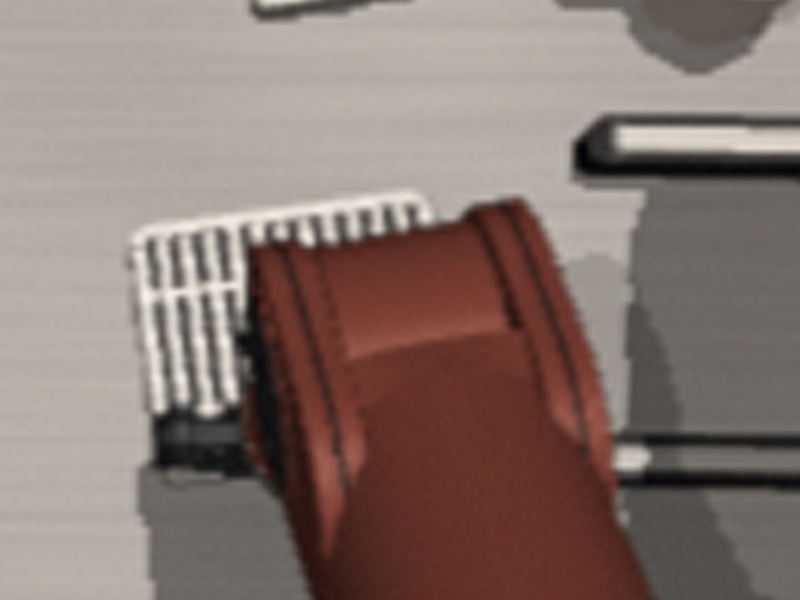

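The tray looks unmoved and the force is about 0, so the fingers may be above it. I check with the wrist camera.

Run:
```python
from h import *
a=snapshot("wrist"); b=snapshot("scene")
cv2.imwrite("pics/w4.png",np.hstack([cv2.resize(a,(400,300)),cv2.resize(b[190:310,170:330],(400,300),interpolation=2)]))
```

```text
(no output)
```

View pics/w4.png

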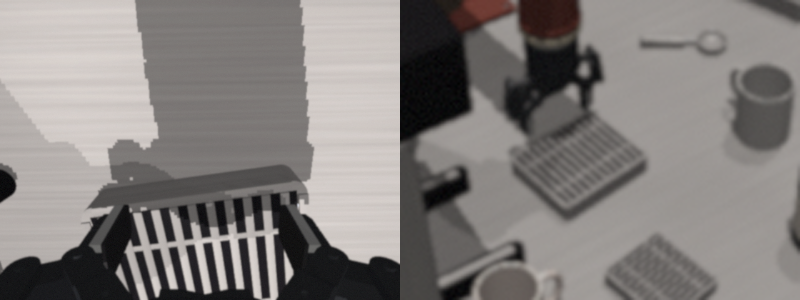

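Run:
```python
from h import *
K,T=KT("wrist"); C=np.array(calibration("wrist")["T_tool_cam"])
for sx in(-1,1):
  for y in(-.011,.011):
    for z in(-.013,-.03,-.05):
      p=np.linalg.inv(C)@[sx*.0425,y,z,1]; q=K@p[:3]; print(sx,y,z,(q[:2]/q[2]*.7143).round(0))
px=np.array([[100,190],[295,165],[90,218],[305,195],[125,208],[285,204]])/.7143
for z in(0,.03): print(ray("wrist",px,z).round(3).tolist())
print(T[:3,3])
```

```text
-1 -0.011 -0.013 [142. 178.]
-1 -0.011 -0.03 [136. 189.]
-1 -0.011 -0.05 [127. 206.]
-1 0.011 -0.013 [145. 206.]
-1 0.011 -0.03 [139. 220.]
-1 0.011 -0.05 [131. 240.]
1 -0.011 -0.013 [268. 178.]
1 -0.011 -0.03 [274. 189.]
1 -0.011 -0.05 [283. 206.]
1 0.011 -0.013 [265. 206.]
1 0.011 -0.03 [271. 220.]
1 0.011 -0.05 [279. 239.]
[[0.417, -0.065, 0.0], [0.399, 0.081, 0.0], [0.441, -0.076, 0.0], [0.423, 0.091, 0.0], [0.433, -0.048, 0.0], [0.431, 0.077, 0.0]]
[[0.402, -0.051, 0.03], [0.387, 0.07, 0.03], [0.422, -0.061, 0.03], [0.407, 0.079, 0.03], [0.415, -0.037, 0.03], [0.414, 0.066, 0.03]]
[0.32824956 0.01585028 0.17792494]
```

The tray is unmoved: its near edge still measures x=0.399…0.417. The open fingertips are about 30 mm behind the TCP, just above the rim. I retract, lower another 18 mm, and check the force.

servo_tool --deltas '[{"hand":1,"tx":0,"ty":-0.015,"tz":-0.005,"yaw":0},{"hand":1,"tx":0,"ty":-0.035,"tz":-0.005,"yaw":0},{"hand":1,"tx":0,"ty":-0.046,"tz":-0.004,"yaw":0},{"hand":1,"tx":0,"ty":-0.046,"tz":0.001,"yaw":0},{"hand":1,"tx":0,"ty":-0.046,"tz":0.005,"yaw":0},{"hand":1,"tx":0,"ty":-0.046,"tz":0.009,"yaw":0},{"hand":1,"tx":0,"ty":-0.046,"tz":0.012,"yaw":0},{"hand":1,"tx":0,"ty":-0.046,"tz":0.014,"yaw":0},{"hand":1,"tx":0,"ty":-0.046,"tz":0.016,"yaw":0},{"hand":1,"tx":0,"ty":-0.046,"tz":0.016,"yaw":0}]'

```text
time_s: 7.02
ee_pos: [0.3656, 0.0157, -0.0135]
tcp_rot: [-2.236, -2.206, 0.001]
contact_force: [0.2, 0.4, 0.4]
finger_gap: 1.004
```

Run:
```python
from h import *
plan(.413,.012,-.013,1.557)
a=snapshot("wrist"); cv2.imwrite("pics/w5.png",a[180:,60:500])
```

```text
t 7.0167 p [ 0.3656  0.0157 -0.0135] ang 1.557 F [0.2 0.4 0.4]
delta [-0.003   0.0474 -0.0005] yaw 0.0
```

View pics/w5.png

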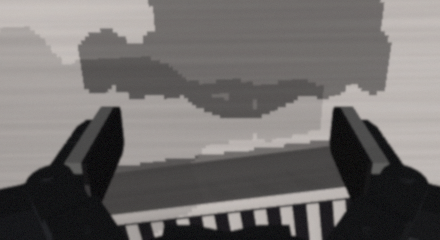

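The fingertips are at crop positions (112,108) and (342,108), low and in front of the tray's flank. Now push.

servo_tool --deltas '[{"hand":1,"tx":0,"ty":0.007,"tz":0,"yaw":0},{"hand":1,"tx":0,"ty":0.013,"tz":0,"yaw":0},{"hand":1,"tx":0,"ty":0.018,"tz":0,"yaw":0},{"hand":1,"tx":0,"ty":0.022,"tz":0,"yaw":0},{"hand":1,"tx":0,"ty":0.026,"tz":0,"yaw":0},{"hand":1,"tx":0,"ty":0.03,"tz":0,"yaw":0},{"hand":1,"tx":0,"ty":0.034,"tz":0,"yaw":0},{"hand":1,"tx":0,"ty":0.037,"tz":0,"yaw":0},{"hand":1,"tx":0,"ty":0.04,"tz":0,"yaw":0},{"hand":1,"tx":0,"ty":0.042,"tz":0,"yaw":0}]'

```text
time_s: 7.9
ee_pos: [0.408, 0.015, -0.013]
tcp_rot: [-2.237, -2.206, -0.0]
contact_force: [-0.2, -0.6, -0.5]
finger_gap: 1.004
```

Run:
```python
from h import *
plan(.413,.012,-.013,1.557)
im=snapshot("top")
cv2.imwrite("pics/t6r.png",rect(im,"top",0.03,0.64,0.16,0.4,0.3,2000))
```

```text
t 7.9 p [ 0.408  0.015 -0.013] ang 1.557 F [-0.2 -0.6 -0.5]
delta [-0.0029  0.005  -0.    ] yaw 0.0
```

View pics/t6r.png

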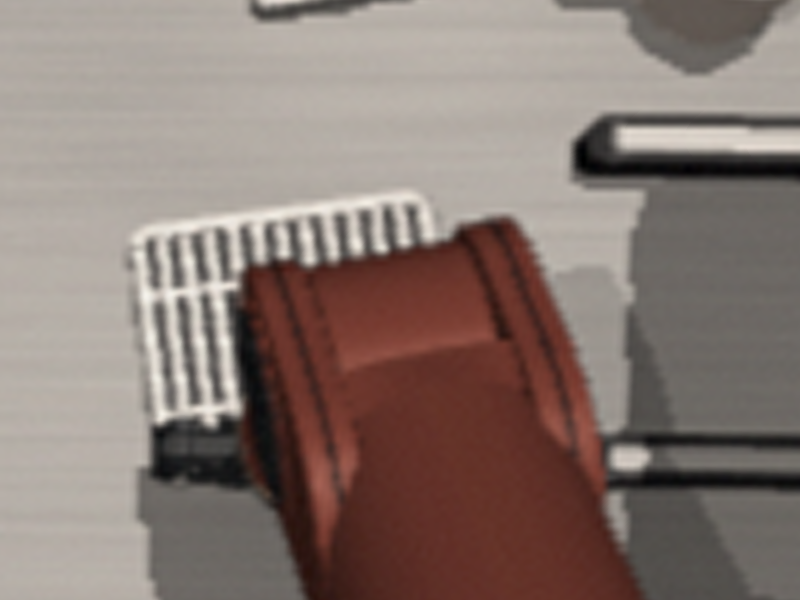

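Still unmoved, force about 0, so the open tips are higher than I assumed; my wrist back-projection gives about 44–50 mm behind the TCP. I retract and feel downwards.

servo_tool --deltas '[{"hand":1,"tx":0,"ty":-0.02,"tz":0,"yaw":0},{"hand":1,"tx":0,"ty":-0.042,"tz":0,"yaw":0},{"hand":1,"tx":0,"ty":-0.044,"tz":0.002,"yaw":0},{"hand":1,"tx":0,"ty":-0.044,"tz":0.004,"yaw":0},{"hand":1,"tx":0,"ty":-0.044,"tz":0.006,"yaw":0},{"hand":1,"tx":0,"ty":-0.044,"tz":0.008,"yaw":0},{"hand":1,"tx":0,"ty":-0.044,"tz":0.01,"yaw":0},{"hand":1,"tx":0,"ty":-0.044,"tz":0.012,"yaw":0},{"hand":1,"tx":0,"ty":-0.044,"tz":0.012,"yaw":0},{"hand":1,"tx":0,"ty":-0.044,"tz":0.012,"yaw":0}]'

```text
time_s: 8.78
ee_pos: [0.3637, 0.0157, -0.0252]
tcp_rot: [-2.236, -2.206, 0.0]
contact_force: [-0.7, 0.1, -1.2]
finger_gap: 1.001
```

Run:
```python
from h import *
plan(.413,.012,-.013,1.557); print(np.round(get_state()['joints'],2))
cv2.imwrite("pics/w7.png",snapshot("wrist"))
# did the flank move? compare near-edge strip w/ image w5 not possible; detect top-view change instead
a=cv2.imread("pics/top0.png"); b=snapshot("top"); cv2.imwrite("pics/t7.png",b)
d=cv2.absdiff(a,b).max(2)[205:245,280:305]; print("tray area diff",d.mean())
```

```text
t 8.7833 p [ 0.3637  0.0157 -0.0252] ang 1.557 F [-0.7  0.1 -1.2]
delta [-0.003   0.0493 -0.0122] yaw -0.0
[ 0.19  0.05 -0.35  2.33  0.02  0.77  1.37]
tray area diff 11.603
```

servo_tool --deltas '[{"hand":1,"tx":0,"ty":0,"tz":0.003,"yaw":0},{"hand":1,"tx":0,"ty":0,"tz":0.006,"yaw":0},{"hand":1,"tx":0,"ty":0,"tz":0.008,"yaw":0},{"hand":1,"tx":0,"ty":0.006,"tz":0.008,"yaw":0},{"hand":1,"tx":0,"ty":0.012,"tz":0.008,"yaw":0},{"hand":1,"tx":0,"ty":0.017,"tz":0.008,"yaw":0},{"hand":1,"tx":0,"ty":0.022,"tz":0.008,"yaw":0},{"hand":1,"tx":0,"ty":0.027,"tz":0.008,"yaw":0},{"hand":1,"tx":0,"ty":0.032,"tz":0.008,"yaw":0},{"hand":1,"tx":0,"ty":0.036,"tz":0.008,"yaw":0}]'

```text
time_s: 9.72
ee_pos: [0.3998, 0.0153, -0.0332]
tcp_rot: [-2.236, -2.206, 0.001]
contact_force: [-3.1, 1.4, 2.5]
finger_gap: 1.0
```

Run:
```python
from h import *
plan(.413,.012,-.033,1.557)
a=cv2.imread("pics/t7.png"); b=snapshot("top"); cv2.imwrite("pics/t8.png",b)
def edge(im):
    r=cv2.cvtColor(rect(im,"top",0.03,0.64,0.16,0.4,0.3,2000),6).astype(float); r=cv2.GaussianBlur(r,(0,0),3)
    G=np.gradient(r,axis=0); c=np.arange(160,410,10); return [170+int(np.argmax(G[170:260,k])) for k in c]
for im in(cv2.imread("pics/top0.png"),a,b): print(edge(im))
```

```text
t 9.7167 p [ 0.3998  0.0153 -0.0332] ang 1.5573 F [-3.1  1.4  2.5]
delta [-0.0031  0.0133 -0.0002] yaw 0.0003
[223, 222, 220, 219, 217, 216, 215, 214, 212, 211, 210, 208, 207, 206, 204, 203, 202, 201, 199, 259, 196, 259, 193, 257, 257]
[223, 222, 220, 219, 217, 216, 215, 214, 212, 211, 210, 208, 207, 205, 204, 203, 202, 201, 199, 259, 196, 259, 193, 257, 257]
[200, 199, 199, 259, 197, 259, 196, 195, 259, 193, 256, 257, 256, 256, 189, 253, 187, 251, 251, 251, 250, 184, 249, 182, 243]
```

Contact now: 3 N, and the tray is turning and shifting as planned. The far edge has to reach row about 166 with slope +0.014. Continue.

servo_tool --deltas '[{"hand":1,"tx":0,"ty":0.002,"tz":0,"yaw":0},{"hand":1,"tx":0,"ty":0.004,"tz":0,"yaw":0},{"hand":1,"tx":0,"ty":0.006,"tz":0,"yaw":0},{"hand":1,"tx":0,"ty":0.008,"tz":0,"yaw":0},{"hand":1,"tx":0,"ty":0.01,"tz":0,"yaw":0},{"hand":1,"tx":0,"ty":0.011,"tz":0,"yaw":0},{"hand":1,"tx":0,"ty":0.012,"tz":0,"yaw":0},{"hand":1,"tx":0,"ty":0.013,"tz":0,"yaw":0},{"hand":1,"tx":0,"ty":0.014,"tz":0,"yaw":0},{"hand":1,"tx":0,"ty":0.014,"tz":0,"yaw":0}]'

```text
time_s: 10.6
ee_pos: [0.4139, 0.015, -0.033]
tcp_rot: [2.237, 2.206, 0.0]
contact_force: [-1.2, 1.4, -0.5]
finger_gap: 1.001
```

```bash
cat >> h.py <<'E'
def topedge(lo=130,hi=230,c=np.arange(160,400,8)):
    im=snapshot("top"); r=cv2.cvtColor(rect(im,"top",0.03,0.64,0.16,0.4,0.3,2000),6).astype(float); r=cv2.GaussianBlur(r,(0,0),2.5)
    G=np.gradient(r,axis=0); y=lo+np.argmax(G[lo:hi,c],axis=0); k=np.abs(y-np.median(y))<20
    for _ in range(3):
        p=np.polyfit(c[k],y[k],1); k=np.abs(y-np.polyval(p,c))<2.5
    # left (rear) edge around the middle rows
    X=cv2.GaussianBlur(r,(0,0),1.5); H=np.gradient(X,axis=1); rr=np.arange(210,330,10); l=60+np.argmax(H[rr,60:220],axis=1)
    print("edge slope",p[0].round(4),"row@297",np.polyval(p,297).round(1),"n",k.sum(),"rear cols",l.tolist()); return im
E
python3 - <<'E'
from h import *
plan(.413,.012,-.033,1.557)
cv2.imwrite("pics/t9.png",topedge())
E
```

```text
t 10.6 p [ 0.4139  0.015  -0.033 ] ang 1.557 F [-1.2  1.4 -0.5]
delta [-0.003  -0.0009  0.    ] yaw -0.0
edge slope -0.0128 row@297 168.6 n 22 rear cols [186, 209, 185, 163, 210, 210, 186, 210, 210, 210, 210, 186]
```

servo_tool --deltas '[{"hand":1,"tx":0,"ty":0.001,"tz":0,"yaw":0},{"hand":1,"tx":0,"ty":0.002,"tz":0,"yaw":0},{"hand":1,"tx":0,"ty":0.002,"tz":0,"yaw":0.01},{"hand":1,"tx":0,"ty":0.002,"tz":0,"yaw":0.02},{"hand":1,"tx":0,"ty":0.002,"tz":0,"yaw":0.02},{"hand":1,"tx":0,"ty":-0.01,"tz":0,"yaw":0.01},{"hand":1,"tx":0,"ty":-0.03,"tz":0,"yaw":0},{"hand":1,"tx":0,"ty":-0.05,"tz":0,"yaw":0},{"hand":1,"tx":0,"ty":-0.055,"tz":-0.03,"yaw":0},{"hand":1,"tx":0,"ty":-0.055,"tz":-0.06,"yaw":0}]'

```text
time_s: 11.48
ee_pos: [0.3558, 0.0154, 0.0265]
tcp_rot: [-2.235, -2.204, 0.005]
contact_force: [1.7, -0.6, 1.2]
finger_gap: 0.999
```

Run:
```python
from h import *
plan(.47,.15,.3,0)
im=topedge(); cv2.imwrite("pics/t10.png",im)
```

```text
t 11.4833 p [0.3558 0.0154 0.0265] ang 1.5569 F [ 1.7 -0.6  1.2]
delta [ 0.1362  0.1113 -0.2739] yaw 1.5569
edge slope 0.0 row@297 229.0 n 18 rear cols [188, 188, 165, 165, 211, 211, 187, 187, 211, 211, 211, 211]
```

servo_tool --deltas '[{"hand":1,"tx":0,"ty":0,"tz":-0.04,"yaw":0},{"hand":1,"tx":0.01,"ty":0.01,"tz":-0.08,"yaw":0.12},{"hand":1,"tx":0.03,"ty":0.02,"tz":-0.11,"yaw":0.24},{"hand":1,"tx":0.05,"ty":0.04,"tz":-0.14,"yaw":0.36},{"hand":1,"tx":0.07,"ty":0.055,"tz":-0.17,"yaw":0.48},{"hand":1,"tx":0.09,"ty":0.07,"tz":-0.2,"yaw":0.6},{"hand":1,"tx":0.11,"ty":0.085,"tz":-0.225,"yaw":0.72},{"hand":1,"tx":0.13,"ty":0.1,"tz":-0.25,"yaw":0.84},{"hand":1,"tx":0.14,"ty":0.11,"tz":-0.27,"yaw":0.96},{"hand":1,"tx":0.145,"ty":0.12,"tz":-0.275,"yaw":1.08}]'

```text
time_s: 12.37
ee_pos: [0.4828, 0.1613, 0.3057]
tcp_rot: [-3.054, -0.735, -0.009]
contact_force: [-0.1, 0.6, -0.4]
finger_gap: 0.999
```

```bash
python3 -c "
from h import *
plan(.485,.18,.25,-0.014)"
```

```text
t 12.3667 p [0.4828 0.1613 0.3057] ang 0.4723 F [-0.1  0.6 -0.4]
delta [ 0.0102 -0.0157  0.0558] yaw 0.4863
```

servo_tool --deltas '[{"hand":1,"tx":0.003,"ty":-0.004,"tz":0.01,"yaw":0.1},{"hand":1,"tx":0.006,"ty":-0.008,"tz":0.02,"yaw":0.2},{"hand":1,"tx":0.01,"ty":-0.012,"tz":0.03,"yaw":0.3},{"hand":1,"tx":0.01,"ty":-0.016,"tz":0.04,"yaw":0.4},{"hand":1,"tx":0.01,"ty":-0.016,"tz":0.05,"yaw":0.486},{"hand":1,"tx":0.01,"ty":-0.016,"tz":0.056,"yaw":0.486},{"hand":1,"tx":0.01,"ty":-0.016,"tz":0.056,"yaw":0.486},{"hand":1,"tx":0.01,"ty":-0.016,"tz":0.056,"yaw":0.486},{"hand":1,"tx":0.01,"ty":-0.016,"tz":0.056,"yaw":0.486},{"hand":1,"tx":0.01,"ty":-0.016,"tz":0.056,"yaw":0.486}]'

```text
time_s: 13.2
ee_pos: [0.4827, 0.1778, 0.2467]
tcp_rot: [-3.141, 0.013, -0.002]
contact_force: [-0.2, 0.5, -0.3]
finger_gap: 1.004
```

Run:
```python
from h import *
plan(.49,.12,-.033,-0.014)
kt=KT("wrist"); w=snapshot("wrist"); t=snapshot("top")
a=rect(w,"wrist",0.03,0.63,0.13,0.4,0.3,1500,kt)[:,:400]; b=rect(t,"top",0.03,0.63,0.13,0.4,0.3,1500)[:,:400]
cv2.imwrite("pics/c11.png",np.hstack([a,b])); cv2.imwrite("pics/w11.png",w); cv2.imwrite("pics/t11.png",t); np.savez("w11.npz",K=kt[0],T=kt[1])
```

```text
t 13.2 p [0.4827 0.1778 0.2467] ang -0.008 F [-0.2  0.5 -0.3]
delta [0.0074 0.0578 0.2797] yaw 0.006
```

View pics/c11.png

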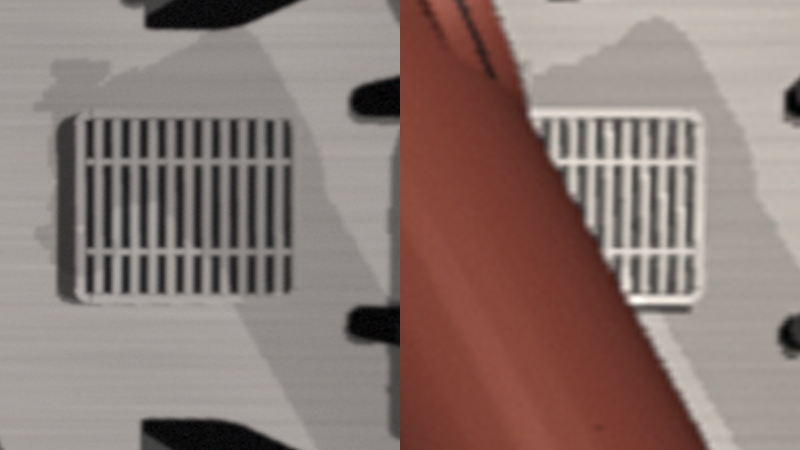

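The tray is straight: wrist view rows 110–303 and columns 75–298 give a centre of about (.492,.006), on the bay line within 2 mm. Before pushing in, I check how the arm's wrist clears the overhanging head by carving the red arm volume from two cameras.

Run:
```python
from h import *
print("head low front",ray("top",[[404,180],[402,215],[400,250]],.315).round(3).tolist(),"up front",ray("top",[[421,160],[417,258]],.43).round(3).tolist())
s=get_state(); p=np.array(s["ee_pos"])
g=np.mgrid[-.15:.16:.01,-.2:.21:.01,0.05:.75:.01]; P=(g.reshape(3,-1).T+[p[0],p[1],p[2]]); ok=np.ones(len(P),bool); allok=ok.copy()
for n in("top","scene"):
    im=cv2.cvtColor(snapshot(n),cv2.COLOR_BGR2HSV); K,T=KT(n)
    red=(((im[...,0]<12)|(im[...,0]>170))&(im[...,1]>90)); blk=im[...,2]<45; 
    q=(np.linalg.inv(T)@np.c_[P,np.ones(len(P))].T)[:3]; q=K@q; u=(q[:2]/q[2]).round().astype(int)
    inb=(u[0]>=0)&(u[0]<560)&(u[1]>=0)&(u[1]<420); v=np.zeros(len(P),bool); v[inb]=red[u[1][inb],u[0][inb]]; ok&=v
Q=P[ok]-p
for z in np.arange(.1,.75,.03):
    k=np.abs(Q[:,2]-z)<.012
    if k.any(): print("dz",z.round(2),"dx",Q[k,0].min().round(2),Q[k,0].max().round(2),"dy",Q[k,1].min().round(2),Q[k,1].max().round(2))
```

```text
head low front [[0.571, -0.186, 0.315], [0.485, -0.175, 0.315], [0.402, -0.164, 0.315]] up front [[0.582, -0.184, 0.43], [0.374, -0.159, 0.43]]
dz 0.19 dx -0.07 -0.01 dy 0.0 0.05
dz 0.22 dx -0.07 0.03 dy -0.03 0.05
dz 0.25 dx -0.07 0.07 dy -0.06 0.05
dz 0.28 dx -0.07 0.1 dy -0.06 0.05
dz 0.31 dx -0.12 0.09 dy -0.06 0.05
dz 0.34 dx -0.15 0.09 dy -0.06 0.05
dz 0.37 dx -0.15 0.08 dy -0.08 0.05
dz 0.4 dx -0.15 0.06 dy -0.12 0.06
dz 0.43 dx -0.15 0.05 dy -0.13 0.05
dz 0.46 dx -0.15 0.04 dy -0.12 0.03
dz 0.49 dx -0.15 0.03 dy -0.11 -0.02
```

servo_tool --deltas '[{"hand":1,"tx":0.004,"ty":0.01,"tz":0.035,"yaw":0.006},{"hand":1,"tx":0.008,"ty":0.025,"tz":0.07,"yaw":0.006},{"hand":1,"tx":0.008,"ty":0.04,"tz":0.105,"yaw":0.006},{"hand":1,"tx":0.008,"ty":0.055,"tz":0.14,"yaw":0.006},{"hand":1,"tx":0.008,"ty":0.057,"tz":0.175,"yaw":0.006},{"hand":1,"tx":0.008,"ty":0.057,"tz":0.21,"yaw":0.006},{"hand":1,"tx":0.008,"ty":0.057,"tz":0.24,"yaw":0.006},{"hand":1,"tx":0.008,"ty":0.057,"tz":0.26,"yaw":0.006},{"hand":1,"tx":0.008,"ty":0.057,"tz":0.272,"yaw":0.006},{"hand":1,"tx":0.008,"ty":0.057,"tz":0.278,"yaw":0.006}]'

```text
time_s: 14.23
ee_pos: [0.4889, 0.1206, -0.0334]
tcp_rot: [3.141, -0.023, -0.003]
contact_force: [-0.1, -0.1, 0.2]
finger_gap: 1.001
```

```bash
python3 -c "
from h import *
plan(.4915,.06,-.033,-.014)"
```

```text
t 14.2333 p [ 0.4889  0.1206 -0.0334] ang -0.0148 F [-0.1 -0.1  0.2]
delta [ 0.0035  0.0605 -0.0004] yaw -0.0008
```

servo_tool --deltas '[{"hand":1,"tx":0.002,"ty":0.01,"tz":0,"yaw":0},{"hand":1,"tx":0.002,"ty":0.018,"tz":0,"yaw":0},{"hand":1,"tx":0.002,"ty":0.026,"tz":0,"yaw":0},{"hand":1,"tx":0.002,"ty":0.034,"tz":0,"yaw":0},{"hand":1,"tx":0.002,"ty":0.042,"tz":0,"yaw":0},{"hand":1,"tx":0.002,"ty":0.05,"tz":0,"yaw":0},{"hand":1,"tx":0.002,"ty":0.057,"tz":0,"yaw":0},{"hand":1,"tx":0.002,"ty":0.063,"tz":0,"yaw":0},{"hand":1,"tx":0.002,"ty":0.068,"tz":0,"yaw":0},{"hand":1,"tx":0.002,"ty":0.07,"tz":0,"yaw":0}]'

```text
time_s: 15.07
ee_pos: [0.4917, 0.0505, -0.031]
tcp_rot: [-3.141, 0.024, -0.004]
contact_force: [-0.4, 6.3, 3.7]
finger_gap: 1.001
```

Run:
```python
from h import *
plan(.4905,-.04,-.033,-.014)
im=snapshot("top"); b=rect(im,"top",0.033,0.63,0.10,0.4,0.3,2000); cv2.imwrite("pics/t12.png",b)
cv2.imwrite("pics/w12.png",snapshot("wrist"))
```

```text
t 15.0667 p [ 0.4917  0.0505 -0.031 ] ang -0.0154 F [-0.4  6.3  3.7]
delta [0.0002 0.0905 0.002 ] yaw -0.0014
```

View pics/t12.png

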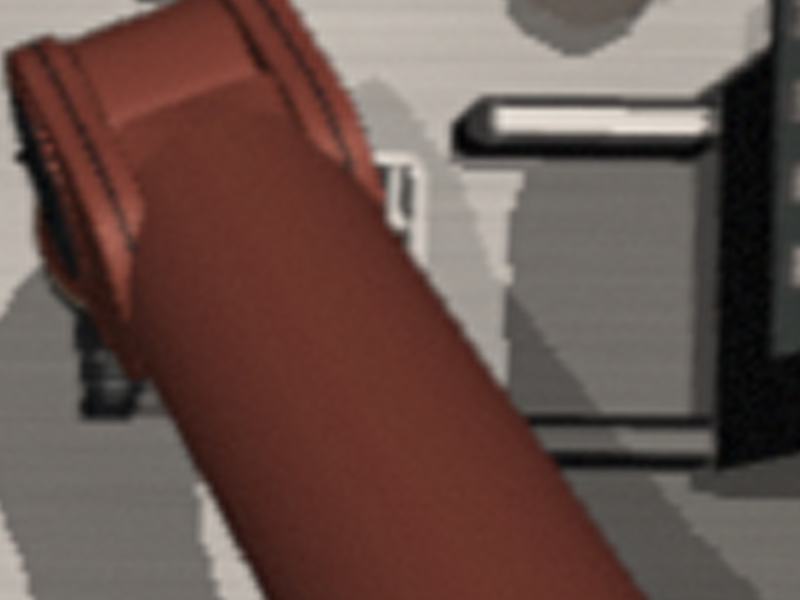

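The tray's nose is at column 427 (y≈-.113), just before the foot tips (column 455). Its left edge is at row 152, about 4 mm inside the left foot's inner edge, so it is aligned. That was the last picture; from here I use force and numeric checks.

servo_tool --deltas '[{"hand":1,"tx":0,"ty":0.007,"tz":0,"yaw":0},{"hand":1,"tx":0,"ty":0.014,"tz":0,"yaw":0},{"hand":1,"tx":0.001,"ty":0.021,"tz":0,"yaw":0},{"hand":1,"tx":0.001,"ty":0.028,"tz":0,"yaw":0},{"hand":1,"tx":0.001,"ty":0.035,"tz":0,"yaw":0},{"hand":1,"tx":0.001,"ty":0.042,"tz":0,"yaw":0},{"hand":1,"tx":0.001,"ty":0.049,"tz":0,"yaw":0},{"hand":1,"tx":0.001,"ty":0.055,"tz":0,"yaw":0},{"hand":1,"tx":0.001,"ty":0.06,"tz":0,"yaw":0},{"hand":1,"tx":0.001,"ty":0.062,"tz":0,"yaw":0}]'

```text
time_s: 16.0
ee_pos: [0.491, -0.0113, -0.0317]
tcp_rot: [-3.141, 0.024, -0.001]
contact_force: [-0.3, 6.5, 5.9]
finger_gap: 0.998
```

Run:
```python
from h import *
plan(.4905,-.09,-.033,-.014)
kt=KT("wrist"); w=snapshot("wrist"); cv2.imwrite("pics/w13.png",w); np.savez("w13.npz",K=kt[0],T=kt[1])
g=cv2.cvtColor(w,6)
# print coarse brightness rows where the bay should be
for z,p in((.03,(.49,-.0)),):
    c=kt[0]@(np.linalg.inv(kt[1])@[.49,-.03,.03,1])[:3]; print("tray rear px",c[:2]/c[2])
```

```text
t 16.0 p [ 0.491  -0.0113 -0.0317] ang -0.0151 F [-0.3  6.5  5.9]
delta [0.0007 0.0787 0.0013] yaw -0.0011
tray rear px [285.62988805 369.82730222]
```

servo_tool --deltas '[{"hand":1,"tx":0,"ty":0.007,"tz":0,"yaw":0},{"hand":1,"tx":0,"ty":0.014,"tz":0,"yaw":0},{"hand":1,"tx":0,"ty":0.021,"tz":0,"yaw":0},{"hand":1,"tx":0,"ty":0.028,"tz":0,"yaw":0},{"hand":1,"tx":0,"ty":0.035,"tz":0,"yaw":0},{"hand":1,"tx":0,"ty":0.042,"tz":0,"yaw":0},{"hand":1,"tx":0,"ty":0.048,"tz":0,"yaw":0},{"hand":1,"tx":0,"ty":0.054,"tz":0,"yaw":0},{"hand":1,"tx":0,"ty":0.059,"tz":0,"yaw":0},{"hand":1,"tx":0,"ty":0.063,"tz":0,"yaw":0}]'

```text
time_s: 16.88
ee_pos: [0.4898, -0.0738, -0.0318]
tcp_rot: [-3.141, 0.023, 0.0]
contact_force: [-0.2, 5.4, 5.4]
finger_gap: 0.998
```

```bash
python3 -c "
from h import *
plan(.489,-.09,-.033,-.014)"
```

```text
t 16.8833 p [ 0.4898 -0.0738 -0.0318] ang -0.0144 F [-0.2  5.4  5.4]
delta [-0.0006  0.0162  0.0011] yaw -0.0004
```

About 16 mm remain. Slow push with small steps.

servo_tool --deltas '[{"hand":1,"tx":0,"ty":0.002,"tz":0,"yaw":0},{"hand":1,"tx":0,"ty":0.004,"tz":0,"yaw":0},{"hand":1,"tx":0,"ty":0.006,"tz":0,"yaw":0},{"hand":1,"tx":0,"ty":0.008,"tz":0,"yaw":0},{"hand":1,"tx":0,"ty":0.009,"tz":0,"yaw":0},{"hand":1,"tx":0,"ty":0.01,"tz":0,"yaw":0},{"hand":1,"tx":0,"ty":0.011,"tz":0,"yaw":0},{"hand":1,"tx":0,"ty":0.012,"tz":0,"yaw":0},{"hand":1,"tx":0,"ty":0.013,"tz":0,"yaw":0},{"hand":1,"tx":0,"ty":0.013,"tz":0,"yaw":0}]'

```text
time_s: 17.72
ee_pos: [0.4896, -0.0866, -0.0319]
tcp_rot: [-3.141, 0.022, 0.0]
contact_force: [1.1, 4.4, 4.7]
finger_gap: 1.002
```

servo_tool --deltas '[{"hand":1,"tx":0,"ty":0.0005,"tz":0,"yaw":0},{"hand":1,"tx":0,"ty":0.001,"tz":0,"yaw":0},{"hand":1,"tx":0,"ty":0.0015,"tz":0,"yaw":0},{"hand":1,"tx":0,"ty":0.002,"tz":0,"yaw":0},{"hand":1,"tx":0,"ty":0.0025,"tz":0,"yaw":0},{"hand":1,"tx":0,"ty":0.003,"tz":0,"yaw":0},{"hand":1,"tx":0,"ty":0.003,"tz":0,"yaw":0},{"hand":1,"tx":0,"ty":0.003,"tz":0,"yaw":0},{"hand":1,"tx":0,"ty":0.003,"tz":0,"yaw":0},{"hand":1,"tx":0,"ty":0.003,"tz":0,"yaw":0}]'

```text
time_s: 18.55
ee_pos: [0.4895, -0.0895, -0.0319]
tcp_rot: [-3.141, 0.022, 0.0]
contact_force: [0.1, 5.6, 4.0]
finger_gap: 0.998
```

servo_tool --deltas '[{"hand":1,"tx":0,"ty":0.0005,"tz":0,"yaw":0},{"hand":1,"tx":0,"ty":0.001,"tz":0,"yaw":0},{"hand":1,"tx":0,"ty":0.0015,"tz":0,"yaw":0},{"hand":1,"tx":0,"ty":0.002,"tz":0,"yaw":0},{"hand":1,"tx":0,"ty":0.0025,"tz":0,"yaw":0},{"hand":1,"tx":0,"ty":0.003,"tz":0,"yaw":0},{"hand":1,"tx":0,"ty":0.003,"tz":0,"yaw":0},{"hand":1,"tx":0,"ty":0.003,"tz":0,"yaw":0},{"hand":1,"tx":0,"ty":0.003,"tz":0,"yaw":0},{"hand":1,"tx":0,"ty":0.003,"tz":0,"yaw":0}]'

```text
time_s: 19.38
ee_pos: [0.4894, -0.0926, -0.032]
tcp_rot: [-3.141, 0.022, 0.0]
contact_force: [0.1, 5.0, 4.7]
finger_gap: 1.0
```

servo_tool --deltas '[{"hand":1,"tx":0,"ty":0.0005,"tz":0,"yaw":0},{"hand":1,"tx":0,"ty":0.001,"tz":0,"yaw":0},{"hand":1,"tx":0,"ty":0.0015,"tz":0,"yaw":0},{"hand":1,"tx":0,"ty":0.002,"tz":0,"yaw":0},{"hand":1,"tx":0,"ty":0.0025,"tz":0,"yaw":0},{"hand":1,"tx":0,"ty":0.003,"tz":0,"yaw":0},{"hand":1,"tx":0,"ty":0.003,"tz":0,"yaw":0},{"hand":1,"tx":0,"ty":0.003,"tz":0,"yaw":0},{"hand":1,"tx":0,"ty":0.003,"tz":0,"yaw":0},{"hand":1,"tx":0,"ty":0.003,"tz":0,"yaw":0}]'

```text
time_s: 20.22
ee_pos: [0.4894, -0.0925, -0.0319]
tcp_rot: [-3.138, 0.02, 0.001]
contact_force: [-1.7, 16.0, 7.6]
finger_gap: 1.002
```

The TCP stalled and force rose from 5 to 16 N at y=-0.0925, within 3 mm of the expected home position. Retract and verify numerically.

servo_tool --deltas '[{"hand":1,"tx":0,"ty":-0.005,"tz":0,"yaw":0},{"hand":1,"tx":0,"ty":-0.015,"tz":0,"yaw":0},{"hand":1,"tx":0,"ty":-0.03,"tz":0,"yaw":0},{"hand":1,"tx":0,"ty":-0.05,"tz":0,"yaw":0},{"hand":1,"tx":0,"ty":-0.075,"tz":-0.02,"yaw":0},{"hand":1,"tx":0,"ty":-0.1,"tz":-0.05,"yaw":0},{"hand":1,"tx":0,"ty":-0.125,"tz":-0.08,"yaw":0},{"hand":1,"tx":0,"ty":-0.15,"tz":-0.11,"yaw":0},{"hand":1,"tx":0,"ty":-0.175,"tz":-0.14,"yaw":0},{"hand":1,"tx":0,"ty":-0.2,"tz":-0.17,"yaw":0}]'

```text
time_s: 21.05
ee_pos: [0.4916, 0.1045, 0.1392]
tcp_rot: [3.14, -0.024, -0.001]
contact_force: [1.0, -0.0, -0.2]
finger_gap: 0.996
```

Run:
```python
from h import *
plan(.489,.12,.2,-.014)
kt=KT("wrist"); w=snapshot("wrist"); cv2.imwrite("pics/w20.png",w); t=snapshot("top"); cv2.imwrite("pics/t20.png",t)
for n,im,k in(("wrist",w,kt),("top",t,KT("top"))):
  for z in(.03,):
    r=cv2.cvtColor(rect(im,n,z,.63,.0,.3,.3,1000,k),6)   # 1 px = 1 mm, col=-y
    print(n,"along y (cols 80..180 step4) at several x:")
    for x in(.52,.50,.49,.47,.45): print(x,r[int((.63-x)*1000)-2:int((.63-x)*1000)+3,80:184:4].mean(0).astype(int).tolist())
    print("across x, rows 40..250 step 4 at y=-.110,-.118,-.14")
    for y in(110,118,140): print(y,r[40:252:4,y-1:y+2].mean(1).astype(int).tolist())
```

```text
t 21.05 p [0.4916 0.1045 0.1392] ang -0.0155 F [ 1.  -0.  -0.2]
delta [-0.0029 -0.0154 -0.0608] yaw -0.0015
wrist along y (cols 80..180 step4) at several x:
0.52 [50, 51, 51, 51, 51, 50, 97, 132, 45, 12, 12, 12, 8, 0, 0, 0, 0, 0, 0, 0, 0, 0, 0, 0, 0, 0]
0.5 [50, 50, 50, 51, 50, 49, 103, 128, 36, 36, 14, 11, 11, 0, 0, 0, 0, 0, 0, 0, 0, 0, 0, 0, 0, 0]
0.49 [51, 52, 51, 51, 50, 51, 106, 126, 32, 89, 66, 13, 13, 0, 0, 0, 0, 0, 0, 0, 0, 0, 0, 0, 0, 0]
0.47 [52, 52, 50, 51, 50, 51, 112, 120, 28, 12, 11, 12, 10, 0, 0, 0, 0, 0, 0, 0, 0, 0, 0, 0, 0, 0]
0.45 [50, 49, 48, 48, 49, 52, 117, 116, 20, 11, 12, 11, 11, 0, 0, 0, 0, 0, 0, 0, 0, 0, 0, 0, 0, 0]
across x, rows 40..250 step 4 at y=-.110,-.118,-.14
110 [148, 150, 148, 148, 120, 6, 6, 8, 8, 89, 121, 92, 100, 99, 98, 95, 96, 96, 95, 92, 87, 88, 85, 85, 83, 81, 82, 78, 78, 77, 74, 74, 88, 81, 67, 64, 62, 62, 60, 35, 81, 65, 2, 6, 5, 5, 59, 130, 132, 127, 131, 128, 131]
118 [147, 149, 148, 148, 30, 8, 7, 6, 5, 114, 25, 13, 15, 12, 12, 15, 10, 12, 12, 16, 11, 11, 16, 40, 78, 102, 106, 86, 47, 19, 8, 14, 13, 13, 11, 13, 16, 11, 10, 12, 11, 12, 7,
[... 1027 characters left out ...]
86, 185, 182, 184, 192, 178, 174, 187, 186, 184, 182, 180, 176, 190, 197, 197, 182, 169, 170, 183, 179, 174, 171, 166, 159, 152, 190, 155, 71, 108, 112, 77, 57, 52, 54, 59, 60, 64, 63]
118 [184, 181, 180, 180, 183, 181, 169, 166, 159, 180, 154, 124, 148, 136, 133, 132, 134, 150, 184, 138, 132, 140, 143, 146, 151, 143, 136, 143, 145, 148, 155, 163, 175, 190, 165, 170, 172, 182, 168, 158, 176, 179, 75, 123, 163, 158, 151, 138, 94, 82, 53, 51, 55]
140 [182, 183, 134, 55, 47, 52, 53, 41, 30, 186, 219, 102, 95, 101, 92, 95, 98, 144, 172, 109, 101, 107, 111, 116, 120, 102, 99, 104, 107, 110, 113, 104, 146, 171, 104, 110, 113, 117, 122, 126, 173, 182, 68, 49, 50, 50, 53, 53, 31, 123, 160, 158, 153]
```

Run:
```python
from h import *
kt=KT("wrist"); w=snapshot("wrist")
for z in(0,.018,.036):
  r=cv2.GaussianBlur(cv2.cvtColor(rect(w,"wrist",z,.63,.0,.3,.3,2000,kt),6),(0,0),2).astype(float); g=np.gradient(r,axis=1)
  for x0,n in((.5685,"L"),(.409,"R")):
    print(z,n,[(round(x,3),round(-(120+np.argmin(g[int((.63-x)*2000),120:300]))/2000,4)) for x in np.arange(x0-.012,x0+.013,.004)])
r=cv2.GaussianBlur(cv2.cvtColor(rect(w,"wrist",.03,.63,.0,.3,.3,2000,kt),6),(0,0),2).astype(float); g=np.gradient(r,axis=1)
print("rear",[(round(x,3),-(180+np.argmax(g[int((.63-x)*2000),180:230]))/2000) for x in np.arange(.44,.545,.01)])
```

```text
0 L [(np.float64(0.556), np.float64(-0.142)), (np.float64(0.56), np.float64(-0.1295)), (np.float64(0.564), np.float64(-0.131)), (np.float64(0.568), np.float64(-0.1305)), (np.float64(0.572), np.float64(-0.1315)), (np.float64(0.576), np.float64(-0.1325)), (np.float64(0.58), np.float64(-0.1375))]
0 R [(np.float64(0.397), np.float64(-0.1295)), (np.float64(0.401), np.float64(-0.127)), (np.float64(0.405), np.float64(-0.1265)), (np.float64(0.409), np.float64(-0.128)), (np.float64(0.413), np.float64(-0.1285)), (np.float64(0.417), np.float64(-0.1305)), (np.float64(0.421), np.float64(-0.1415))]
0.018 L [(np.float64(0.556), np.float64(-0.1115)), (np.float64(0.56), np.float64(-0.113)), (np.float64(0.564), np.float64(-0.1125)), (np.float64(0.568), np.float64(-0.113)), (np.float64(0.572), np.float64(-0.1155)), (np.float64(0.576), np.float64(-0.1225)), (np.float64(0.58), np.float64(-0.144))]
0.018 R [(np.float64(0.397), np.float64(-0.141)), (np.float64(0.401), np.float64(-0.113)), (np.float64(0.405), np.float64(-0.109)), (np.float64(0.409), np.float64(-0.1085)), (np.float64(0.413), np.float64(-0.10
[... 438 characters left out ...]
 (np.float64(0.401), np.float64(-0.121)), (np.float64(0.405), np.float64(-0.118)), (np.float64(0.409), np.float64(-0.093)), (np.float64(0.413), np.float64(-0.0905)), (np.float64(0.417), np.float64(-0.0915)), (np.float64(0.421), np.float64(-0.092))]
rear [(np.float64(0.44), np.float64(-0.1025)), (np.float64(0.45), np.float64(-0.1025)), (np.float64(0.46), np.float64(-0.1025)), (np.float64(0.47), np.float64(-0.103)), (np.float64(0.48), np.float64(-0.103)), (np.float64(0.49), np.float64(-0.1035)), (np.float64(0.5), np.float64(-0.1035)), (np.float64(0.51), np.float64(-0.104)), (np.float64(0.52), np.float64(-0.1035)), (np.float64(0.53), np.float64(-0.104)), (np.float64(0.54), np.float64(-0.1035))]
```

The rear end stands 25.5 mm beyond the tips (25 expected) and its angle matches the bay's.

```bash
python3 -c "
from station import *
print(hand_in())"
```

```text
the job is handed in; nothing more can be done
None
```

I pushed the tray sideways with the open fingers to line it up. Then I slid it in from behind, between the feet, until it stopped against the back of the bay. The job is handed in at about 21 s of the 72 s allowed.

**Last checks, with the arm retracted and touching nothing:**
- **Depth:** at the end of the push the arm stalled and the force rose from about 5 N to 16 N. The tray's rear end stands 25.5 mm out beyond the foot tips, against 25 mm for a seated tray.
- **Sideways:** the tray's middle and the bay's middle agree to about 1 mm.
- **Angle:** the rear edge is turned about 0.015 rad and the line of the foot tips about 0.02 rad, so the tray is straight to within about 0.01 rad.

**What went wrong or was not checked:**
- **Early misses:** my first two pushing strokes passed over the tray without touching it. The open fingertips sit much higher than I had taken from the 13 mm given, about 45–50 mm behind the TCP by my estimate. I lowered the hand until it made contact.
- **Head front edge:** my rough reading suggested the machine was turned by about 0.12 rad, which disagreed with the feet. I used the feet, and the fit confirmed them.
- **Other things on the counter:** I did not measure their positions at the end. The pushes stayed well clear of them, and no unexpected force showed.

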